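Close the drilling jig's leaf and hold its guide rod through both bushes

TASK

Get the drilling jig ready for its thumbscrew to be tightened: swing the hinged leaf gently down onto its stops, then take the guide rod with the black knob out of the drill stand and thread it, nose first, down through the brass bush in the leaf and on through the brass bush in the base below, until the red ring on the rod is level with the rim of the leaf's bush. Nothing but your grip keeps the rod at that height, so finish while still holding it there, keeping it still. Leave everything else on the bench alone.

Things in the scene. Friction and masses are not known exactly. Their poses are not given: they have to be found in the camera images.
- jig: drilling jig, fixed to the bench and facing the robot: blue base plate 170 x 130 mm, 18 mm thick, its top face 58 mm above the bench, on four feet. Origin on the bench under the middle of the plate; local -x is the front (towards the robot), +x the hinge side, z up. An aluminium flange blank sits in a nest on the plate. A brass thumbscrew sticks out of the front face.
- leaf (a joint): angle of the grey hinged leaf on the jig: 0 = fully down, level on its two front stops, plate 96 mm wide with its upper face 97 mm above the bench; it grows as the leaf opens upward (1.57 = upright). The hinge is stiff: the leaf stays where it is left, and about 1 to 5 N on the tab swings it down; it can be pushed from behind and above with the fingertips.
- leaf_hinge (a point): the leaf's hinge axis, in the middle of its length, 91 mm above the bench, 70 mm behind the jig's origin. The frame turns with the leaf: x points from the free edge to the hinge, y lies along the hinge axis, z is the leaf's upper (outer) face normal. The leaf's plate is 12 mm thick, centred on this axis, and reaches 130 mm from it, the thumb tab 156 mm.
- leaf_tab (a point): middle of the upper face of the leaf's thumb tab (28 x 40 mm, 10 mm thick, grooved) at its free edge, 142 mm from the hinge axis; axes as leaf_hinge
- leaf_bush (a point): centre of the mouth (upper rim) of the leaf's brass guide bush, 105 mm from the hinge axis. Bore 14.4 mm right through, 23 mm long; the rim stands 5 mm proud of the leaf's upper face, so 102 mm above the bench when the leaf is down. Flange 35 mm across. z = bore axis, outward. The leaf's two small steel bushes (7 mm bore) are for the drill and are not used.
- base_bush (a point): centre of the mouth (upper rim) of the base's brass guide bush, 63 mm above the bench, 35 mm in front of the jig's origin. Bore 14.4 mm, open right through, 27 mm long (lower end 36 mm above the bench). With the leaf down it lies straight below leaf_bush. z = bore axis, up.
- guide_rod: steel guide rod, 144 mm long over all, 0.1 to 0.15 kg, standing nose down in the drill stand. Origin at the tip of its nose, z along the rod to the knob. Shaft 12 mm across with a tapered nose (5 mm at the tip, full size 14 mm up), a red ring mark 3 mm wide at 76 mm from the tip; black knurled knob 18 mm across from 104 to 144 mm. It has no shoulder or stop between nose and knob.
- rod_nose (a point): tip of the rod's nose
- rod_ring (a point): middle of the red ring mark on the rod's axis, 76 mm from the tip
- rod_knob (a point): middle of the rod's knob on its axis, 124 mm from the tip: where to grip it
- drill_stand: wooden drill stand, fixed, 60 x 120 x 60 mm high, origin under its middle. The rod stands in a 15.5 mm hole at local y = -34 mm, 50 mm deep, so the rod's nose is 10 mm above the bench; it must rise 50 mm to come out. Three drill shanks stand at y = +2, +24 and +44 mm, at most 34 mm above the block. Between stand and jig a fixed grey cylinder head, 130 mm tall, must be passed over.
- engine_valve: engine valve, 104 mm tall, standing on its 34 mm head; a bystander, to be left where it is
- oil_filter: blue oil filter canister, 66 mm across, 79 mm tall; a bystander, to be left where it is
- bearing: ball bearing, 62 mm across, 16 mm high, lying flat; a bystander, to be left where it is
- sealant_tube: white and green sealant tube, 158 mm long, lying; a bystander, to be left where it is

How it is judged:
By the outcome, as a careful person would: the job done as asked, in the order asked, and still so for the second after the job is handed in, while the arm keeps its last pose, push and grip.
It also fails if it takes over 72 s, if anything falls off the work surface, if the arm or the gripper's body presses on something with over 40 N, if the wrist force passes 120 N, or if a joint passes its speed limit or range.

ROBOT

A 6-joint arm with a two-finger parallel gripper is mounted at the origin on a cart in front of the work surface, level with it; the furniture and walls round the work are solid. World frame = base frame: x ahead of the robot, y to its left, z up, the work surface at z = 0. Lengths are in m, angles in rad, forces in N, time in s.
With the tool pointing down it reaches from about 0.425 to 0.95 m from the base axis. Payload 3.5 kg.
Tool frame: the origin (TCP) lies between the finger pads; the fingertips stand 22 mm ahead of it and the grasp point (between the pads) lies 3 mm ahead of it (ctrl.nose_length is the z of the fingertips in the tool frame, in m); z points along the fingers, y is the line along which they close (so a half turn about z gives the same grasp; the last joint's range is limited). The gripper opens to 85 mm and grips with 20 to 120 N. Pads are 22 mm wide; open, the fingers measure 114 mm over their backs; the gripper's body (76 mm by 85 mm) begins 54 mm behind the grasp point. The pads swing forward as they close: fully open they stand 13 mm farther back than shut.
Start: joints at [1.129, 0.286, 1.577, -0, 1.279, -0.15], TCP at [0.194, 0.646, 0.253] pointing down, gripper open.
Joint ranges: [-2.77, 2.77], [-0.9, 2.22], [0.21, 2.48], [-1.53, 4.67], [0.24, 2.81], [-2.84, 2.84]. Speed limits (rad/s): [2.79, 2.79, 3.14, 3.14, 3.14, 3.14].

INTERFACE

Orientations are given as a unit quaternion [x, y, z, w].
In Python, from plant import ctrl gives the robot as it stands. The module is installed in compiled form; this text tells all that it offers.
- The arm moves only by the tool send_rows, never from a script. Its argument "rows" is text: rows parted by semicolons, each of 7 numbers parted by spaces: the turn, a rotation vector about the tool's x, y, z in degrees, then the shift along the tool's x, y, z in mm, then the opening, from -1 (shut) to 1 (fully open). A call has 1 to 8 rows; each row is the pose to reach, as a shift and turn from the pose commanded when the call began, along the tool's axes at that moment; what a row does not reach only later rows make up. A row lasts 1/8 s, in which the tool goes at most 62.5 mm and 10.7 degrees, less where a joint would pass 70% of its speed; a pose out of reach is approached as far as the arm can. A call with a gripper value outside its range is refused whole. The fingers move at their own pace and stop on an object; "grip_force" is the grip in N (left out, the last holds). Time passes only in rows, so rows that repeat a pose let the fingers close. It gives the time, the measured TCP pose, the force, the opening and the grip force at its end, in the units of the state.
- ctrl.get_state(): the state, without advancing time (a new reading comes with each control period).
- ctrl.read_camera(name): name is "side" or "top"; returns a dict with "color" (420x560x3 uint8, red, green, blue), "fx", "fy", "cx", "cy" (pixels), "D" ([k1, k2, p1, p2, k3] as OpenCV has them; the pictures are not rectified), "extrinsics" (4x4, takes a point from world to camera coordinates). Camera axes: x right, y down, z forward; pixel columns grow to the right and rows downward; lengths in m; the calibration is good to about 2 mm. A picture is of the moment at which its call begins. There is no depth.
- ctrl.sign_off(): hands the job in; it is judged then, once.
Trained networks look in a picture, given as the dict that the camera call returned (one of the last four; its "shot" number tells which), for a name from the list of things; names that differ only in an ending like _2 or _b are one class to them, and where a whole thing is asked for, a point or a joint stands for the part that bears it (a point fixed in the world has none). Each returns a list of dicts, best first, with "p" (0 to 1); they miss things now and then, are a little off and sometimes report something else, mostly with a low value. They report only what shows in the picture. A call takes as long as a camera call.
- ctrl.look_for(picture, target): "position" ([x, y, z] in m, in the coordinates of the camera as it stood for that picture, good to about 4 mm: the middle of the surface that is visible of it).
The state is a dict: "time": time; "qpos": joint angles; "dq": joint speeds; "joint_efforts": joint torques, N m; "eef_pos": TCP position; "tcp_rot": TCP orientation; "contact_force": force on the tool from outside, world axes, zero at the start; "wrist_torque": the same for the moment, N m; "opening": opening from 0.0 (shut) to 1.0 (fully open); "finger_force": force on a finger pad.
Only numpy, scipy, OpenCV 4.12 (cv2) and the standard library are available. Lean on these libraries where they do the work, as an engineer would, in place of code of your own. Each camera call takes 0.05 s, during which the arm holds its last target. There are 200 camera calls.

## Working session

There is one attempt and no reset: what is moved stays moved. The work goes in short steps, Python scripts to look and compute and a tool call to move; the robot and the scene stay as the last step left them, time stands still between calls to the robot, and variables do not carry over. Pictures are saved under pics/ and viewed, at most 10 in all, crops included, and the job is handed in when it is done.

Besides the shell and the picture viewer there is one more tool, called after "Call:" as a command line: name --argument value ..., lists and objects as JSON in quotes. send_rows: Moves the arm, as the interface text tells. Its arguments: {"type":"object","properties":{"rows":{"type":"string"},"grip_force":{"type":"number"}},"required":["rows"]}

```bash
mkdir -p pics; cat > h.py <<'E'
import numpy as np, cv2
from scipy.spatial.transform import Rotation as R
from plant import ctrl
def shot(n,save=None):
    p=ctrl.read_camera(n)
    if save: cv2.imwrite('pics/'+save,p['color'][:,:,::-1])
    return p
def K(p): return np.array([[p['fx'],0,p['cx']],[0,p['fy'],p['cy']],[0,0,1.]])
def D(p): return np.array(p['D'],float)
def ray(p,uv):
    q=cv2.undistortPoints(np.array([[uv]],float),K(p),D(p))[0,0]
    E=np.array(p['extrinsics']);d=E[:3,:3].T@np.array([q[0],q[1],1]);return -E[:3,:3].T@E[:3,3],d/np.linalg.norm(d)
def atz(p,uv,z):
    c,d=ray(p,uv);return c+d*(z-c[2])/d[2]
def tri(p1,u1,p2,u2):
    c1,d1=ray(p1,u1);c2,d2=ray(p2,u2)
    t=np.linalg.lstsq(np.c_[d1,-d2],c2-c1,rcond=None)[0]
    a,b=c1+t[0]*d1,c2+t[1]*d2;return (a+b)/2,np.linalg.norm(a-b)
def proj(p,X):
    E=np.array(p['extrinsics']);return cv2.projectPoints(np.array(X,float).reshape(-1,1,3),cv2.Rodrigues(E[:3,:3])[0],E[:3,3],K(p),D(p))[0][:,0]
def find(p,t):
    E=np.array(p['extrinsics'])
    return [(np.round(E[:3,:3].T@(np.array(r['position'])-E[:3,3]),4),round(r['p'],2)) for r in ctrl.look_for(p,t)[:2]]
def tool(X):
    s=ctrl.get_state();return R.from_quat(s['tcp_rot']).inv().apply(np.array(X)-s['eef_pos'])*1000
E
python3 - <<'E'
from h import *
np.set_printoptions(suppress=True,precision=4)
s=ctrl.get_state();print({k:s[k] for k in('time','eef_pos','tcp_rot','opening','contact_force')},ctrl.nose_length,R.from_quat(s['tcp_rot']).as_matrix())
for n in('side','top'):
    p=shot(n,n+'1.png');E=np.array(p['extrinsics']);print(n,-E[:3,:3].T@E[:3,3],p['fx'],E[:3,:3].tolist())
    for t in('leaf_hinge','leaf_tab','leaf_bush','base_bush','rod_knob','rod_ring','guide_rod','drill_stand','jig','engine_valve','oil_filter','bearing','sealant_tube'): print(t,find(p,t))
E
```

```text
{'time': 0.0, 'eef_pos': array([0.1939, 0.6459, 0.2519]), 'tcp_rot': array([ 0.1454,  0.9894, -0.0011, -0.0004]), 'opening': 1.0010124740579358, 'contact_force': array([-0.6059,  0.684 ,  0.439 ])} 0.022 [[-0.9577  0.2877 -0.001 ]
 [ 0.2877  0.9577 -0.0022]
 [ 0.0004 -0.0024 -1.    ]]
side [-0.1191 -0.5793  0.8369] 472.31312420312287 [[0.6681882263233009, -0.7436537147156265, -0.02244207638724079], [-0.4960208654147286, -0.422797201888211, -0.7584232506646422], [0.554515820582375, 0.5179012248152622, -0.6513758715662611]]
leaf_hinge [(array([0.3935, 0.2929, 0.1627]), 0.86)]
leaf_tab [(array([0.3938, 0.2904, 0.1663]), 0.83)]
leaf_bush [(array([0.3944, 0.2932, 0.1643]), 0.89), (array([0.3887, 0.2711, 0.0656]), 0.2)]
base_bush [(array([0.3908, 0.2732, 0.068 ]), 0.58)]
rod_knob [(array([ 0.4926, -0.3497,  0.1229]), 0.78)]
rod_ring [(array([ 0.4958, -0.3437,  0.1204]), 0.7), (array([0.3892, 0.269 , 0.0657]), 0.68)]
guide_rod [(array([ 0.4946, -0.3458,  0.1243]), 0.5)]
drill_stand [(array([ 0.4984, -0.3484,  0.0603]), 0.81), (array([ 0.4933, -0.3438,  0.121 ]), 0.28)]
jig [(array([0.3871, 
[... 575 characters left out ...]
ay([0.3991, 0.3034, 0.1691]), 0.72)]
base_bush [(array([0.3904, 0.2681, 0.0583]), 0.67)]
rod_knob [(array([ 0.4939, -0.3354,  0.1384]), 0.49)]
rod_ring [(array([ 0.493 , -0.3374,  0.1441]), 0.6)]
guide_rod [(array([ 0.4941, -0.339 ,  0.1407]), 0.36), (array([ 0.7118, -0.2822,  0.018 ]), 0.17)]
drill_stand [(array([ 0.533 , -0.3222,  0.0525]), 0.68)]
jig [(array([0.3927, 0.2705, 0.0563]), 0.88), (array([0.3962, 0.3031, 0.1698]), 0.44)]
engine_valve [(array([ 0.4026,  0.0974, -0.0006]), 0.59)]
oil_filter [(array([ 0.6728, -0.0579,  0.0761]), 0.9), (array([0.667 , 0.0312, 0.0135]), 0.42)]
bearing [(array([0.665 , 0.0352, 0.0131]), 0.61)]
sealant_tube [(array([ 0.7143, -0.2813,  0.0179]), 0.87)]
```

View pics/side1.png

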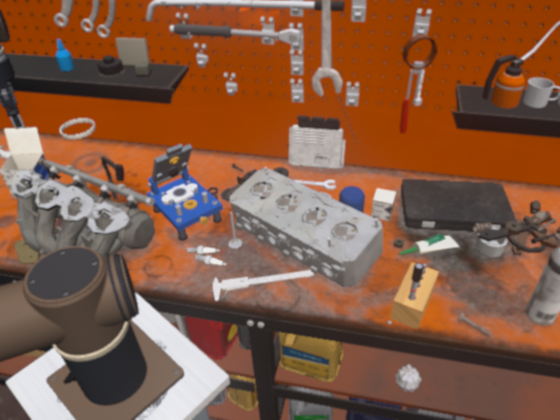

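View pics/top1.png

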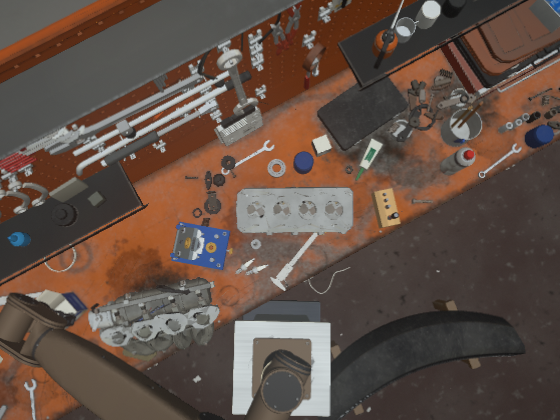

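The side view shows the jig at about (185,195) with its leaf open at (172,162), the cylinder head at (310,225) and the rod in the stand at (418,275). In the top view the jig is at (200,245) and the stand at (388,207). I'll take enlarged crops next.

```bash
python3 - <<'E'
import cv2,numpy as np
s=cv2.imread('pics/side1.png');t=cv2.imread('pics/top1.png')
a=cv2.resize(s[135:245,140:240],(400,440),interpolation=cv2.INTER_CUBIC)   # x4
b=cv2.resize(t[215:275,165:235],(400,343),interpolation=cv2.INTER_CUBIC)
o=np.zeros((440,800,3),np.uint8);o[:,:400]=a;o[:343,400:]=b;cv2.imwrite('pics/c1.png',o)
a=cv2.resize(s[250:330,380:450],(385,440),interpolation=cv2.INTER_CUBIC)  #5.5
b=cv2.resize(t[180:235,365:415],(400,440),interpolation=cv2.INTER_CUBIC) #8
cv2.imwrite('pics/c2.png',np.hstack([a,b]))
E
```

```text
(no output)
```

View pics/c1.png

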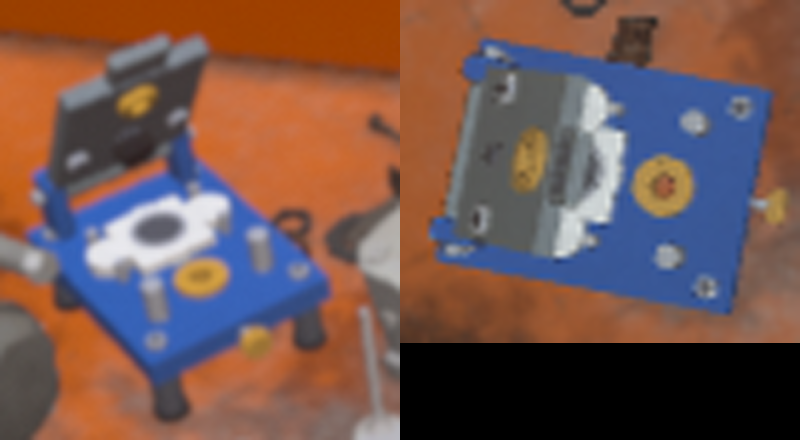

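View pics/c2.png

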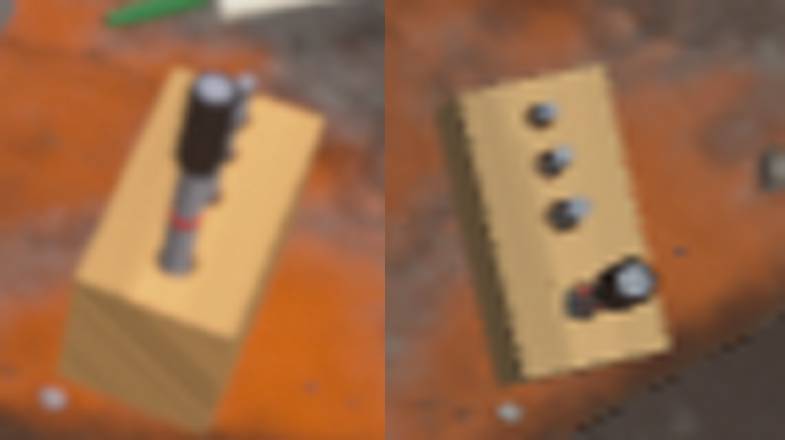

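The jig faces -y: in the top view its base bush is at (211,247.5), the leaf bush at (187,243) and the thumbscrew on the right. The rod knob's top is at (418.7,265.5) in side and (396.3,214.8) in top. I'll fit the poses from these points.

```bash
python3 - <<'E'
from h import *
from scipy.optimize import least_squares
np.set_printoptions(suppress=True,precision=4)
ps,pt=shot('side'),shot('top')
S=lambda x,y:(140+x/4,135+y/4); T=lambda x,y:(165+(x-400)/5.714,215+y/5.714)
print('basebush',tri(ps,S(202,277),pt,T(663,186)))
obs=[('b',(-35,0,63),ps,S(202,277)),('b',(-35,0,63),pt,T(663,186)),
('b',(-85,-65,58),pt,T(730,312)),('b',(-85,65,58),pt,T(770,92)),('b',(85,65,58),pt,T(480,40)),('b',(85,-65,58),pt,T(437,262)),
('b',(-85,-65,58),ps,S(158,362)),('b',(-85,65,58),ps,S(328,280)),
('l',(-105,0,-12),ps,S(137,98)),('l',(-105,0,11),pt,T(527,158)),
('l',(-130,-48,-6),ps,S(62,98)),('l',(-130,48,-6),ps,S(200,50))]
# local y: x is fwd->hinge, y left of it
def loc(k,P,a):
    P=np.array(P,float)/1000
    if k=='b': return P
    d,n=-P[0],P[2]; return np.array([.07-d*np.cos(a)+n*np.sin(a),P[1],.091+d*np.sin(a)+n*np.cos(a)])
def W(v,k,P): return R.from_euler('z',v[2]).apply(loc(k,P,v[3]))+[v[0],v[1],0]
best=None
for sg in (1,-1):
    ob=[(k,(P[0],sg*P[1],P[2]),p,u) for k,P,p,u in obs]
    f=lambda v:np.concatenate([proj(p,W(v,k,P))[0]-u for k,P,p,u in ob])
    r=least_squares(f,[.39,.3,1.5,1.2],loss='soft_l1')
    print(sg,r.x,r.cost); print(f(r.x).reshape(-1,2).round(1).tolist())
    if best is None or r.cost<best.cost: best=r
v=best.x
for n,k,P in(('base_bush','b',(-35,0,63)),('leaf_bush','l',(-105,0,11)),('tabtip','l',(-156,0,6)),('hinge','l',(0,0,0))): print(n,W(v,k,P))
S2=lambda x,y:(380+x/5.5,250+y/5.5);T2=lambda x,y:(365+(x-385)/8,180+y/8)
print('knobtop',tri(ps,S2(213,87),pt,T2(635,279)),atz(ps,S2(213,87),.154),atz(pt,T2(635,279),.154))
print('hole',tri(ps,S2(178,266),pt,T2(578,302)),atz(ps,S2(178,266),.06),atz(pt,T2(578,302),.06))
print('ring',atz(ps,S2(186,221),.086))
print('stand corners',[atz(pt,T2(*c),.06) for c in((460,95),(605,65),(670,348),(525,380))])
for c in((240,190),(352,190),(352,232),(237,232)):print('head',atz(pt,c,.13))
E
```

```text
basebush (array([0.3892, 0.2378, 0.0601]), np.float64(0.0038116333839235874))
1 [0.3933 0.2732 1.8209 0.999 ] 370.20043272910334
[[2.6, -3.4], [-0.1, -4.5], [-1.0, -49.3], [0.7, 28.0], [0.4, 49.2], [-0.4, -28.6], [44.0, -32.1], [-27.8, 18.3], [-0.5, 2.6], [-0.2, 3.3], [31.2, -14.6], [-28.0, 17.7]]
-1 [0.394  0.2716 1.4216 1.0457] 6.499040130320777
[[-0.8, -0.6], [0.5, -0.4], [0.5, -0.0], [0.6, -1.0], [0.3, -0.5], [0.4, -0.0], [-2.1, 1.0], [-0.1, -1.1], [-0.5, 0.8], [-1.3, -0.1], [0.0, 1.3], [0.6, -1.6]]
base_bush [0.3888 0.2369 0.063 ]
leaf_bush [0.398  0.2981 0.1874]
tabtip [0.3935 0.2686 0.229 ]
hinge [0.4044 0.3408 0.091 ]
knobtop (array([ 0.4969, -0.3436,  0.1548]), np.float64(0.002374278201995891)) [ 0.4985 -0.3442  0.154 ] [ 0.4962 -0.3428  0.154 ]
hole (array([ 0.4976, -0.3442,  0.0554]), np.float64(0.005864767369420231)) [ 0.4961 -0.3477  0.06  ] [ 0.4955 -0.3408  0.06  ]
ring [ 0.4955 -0.347   0.086 ]
stand corners [array([ 0.58  , -0.2929,  0.06  ]), array([ 0.5934, -0.3523,  0.06  ]), array([ 0.4773, -0.3781,  0.06  ]), array([ 0.4631, -0.3191,  0.06  ])]
head [0.5687 0.1438 0.13  ]
head [ 0.5749 -0.2096  0.13  ]
head [ 0.4423 -0.21    0.13  ]
head [0.4358 0.1498 0.13  ]
```

```bash
cat >> h.py <<'E'
J=np.array([.394,.2716]);YAW=1.4216
def jw(x,z,y=0): # jig local mm -> world
    return np.r_[J+R.from_euler('z',YAW).as_matrix()[:2,:2]@np.array([x,y])/1000,z/1000]
def go(X,psi=None,s=None):
    s=s or ctrl.get_state();R0=R.from_quat(s['tcp_rot'])
    if psi is None: R1=R0
    else:
        y=np.array([np.cos(psi),np.sin(psi),0]);z=np.array([0,0,-1.]);R1=R.from_matrix(np.c_[np.cross(y,z),y,z])
    print('turn',np.degrees((R0.inv()*R1).as_rotvec()).round(1),'shift',(R0.inv().apply(np.array(X)-s['eef_pos'])*1000).round(1))
E
python3 -c "
from h import *
X=jw(65,300);print(X);go(X,YAW)
E=jw(0,0);print(E)"
```

```text
[0.40366182 0.33587791 0.3       ]
turn [-0.  -0.  -8.2] shift [-290.  -237.2  -46.7]
[0.394  0.2716 0.    ]
```

Call:
send_rows --rows "0 0 0 0 0 -46 -1;0 0 0 -40 -33 -46 -1;0 0 -2 -85 -70 -46 -1;0 0 -4 -130 -106 -46 -1;0 0 -6 -175 -143 -46 -1;0 0 -8 -220 -180 -46 -1;0 0 -8 -260 -213 -46 -1;0 0 -8 -290 -237 -46 -1" --grip_force 40

```text
time: 2.5
eef_pos: [0.4046, 0.3342, 0.2996]
tcp_rot: [0.077, 0.997, 0.0, 0.0]
contact_force: [0.0, -0.6, 0.4]
opening: -0.004
finger_force: 0.0
```

```bash
python3 - <<'E'
from h import *
p,q=shot('side'),shot('top')
s=ctrl.get_state();t=R.from_quat(s['tcp_rot'])
tip=s['eef_pos']+t.apply([0,0,.022]);print(tip,proj(p,tip),proj(q,tip))
a=cv2.resize(p['color'][105:245,130:240],(393,500),interpolation=cv2.INTER_CUBIC)
b=cv2.resize(q['color'][195:275,150:235],(400,376),interpolation=cv2.INTER_CUBIC)
o=np.zeros((500,793,3),np.uint8);o[:,:393]=a;o[:376,393:]=b;cv2.imwrite('pics/c3.png',o[:,:,::-1])
go(jw(40,247)); go(jw(15,247))
E
```

```text
[0.40547712 0.33356858 0.27754469] [[155.45756483 114.88752902]] [[167.81300109 238.46559428]]
turn [0. 0. 0.] shift [  2.  -23.   52.6]
turn [0. 0. 0.] shift [  1.8 -48.   52.6]
```

View pics/c3.png

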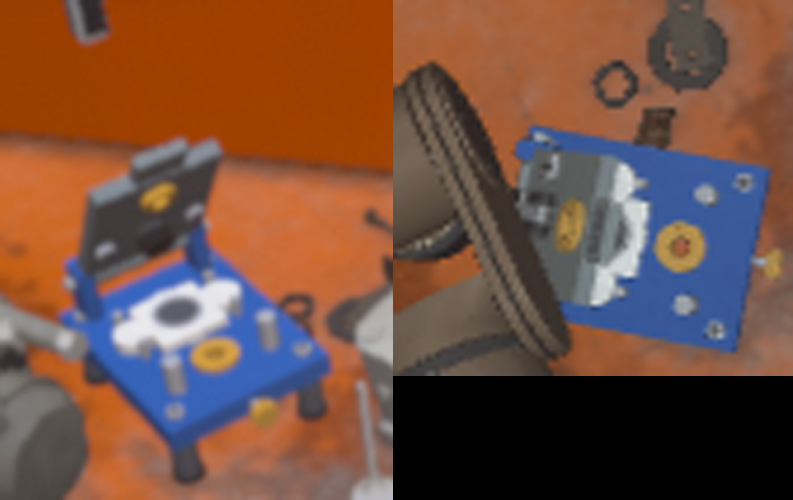

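The closed fingertip is at crop (92,40) in the side view, as predicted, so it is above and behind the leaf. Next I approach and start pushing.

Call:
send_rows --rows "0 0 0 2 -10 30 -1;0 0 0 2 -18 53 -1;0 0 0 2 -33 60 -1;0 0 0 2 -40 62 -1;0 0 0 2 -44 63 -1;0 0 0 2 -48 65 -1;0 0 0 2 -52 67 -1;0 0 0 2 -56 70 -1"

```text
time: 3.6
eef_pos: [0.3934, 0.281, 0.2296]
tcp_rot: [0.076, 0.997, 0.0, 0.0]
contact_force: [0.5, 0.2, 1.7]
opening: -0.002
finger_force: 1.0
```

Call:
send_rows --rows "0 0 0 0 -6 2 -1;0 0 0 0 -11 5 -1;0 0 0 0 -17 9 -1;0 0 0 0 -22 14 -1;0 0 0 0 -28 19 -1;0 0 0 0 -33 24 -1;0 0 0 0 -37 29 -1;0 0 0 0 -42 35 -1"

```text
time: 4.6
eef_pos: [0.3867, 0.2393, 0.194]
tcp_rot: [0.076, 0.997, 0.0, -0.0]
contact_force: [0.6, 2.8, 0.4]
opening: -0.003
finger_force: 0.8
```

Call:
send_rows --rows "0 0 0 0 -4 6 -1;0 0 0 0 -8 12 -1;0 0 0 0 -11 18 -1;0 0 0 0 -15 24 -1;0 0 0 0 -18 31 -1;0 0 0 0 -20 37 -1;0 0 0 0 -22 42 -1;0 0 0 0 -23 47 -1"

```text
time: 5.6
eef_pos: [0.3834, 0.2165, 0.1471]
tcp_rot: [0.076, 0.997, -0.0, 0.0]
contact_force: [-0.0, 0.6, 1.6]
opening: -0.005
finger_force: 0.6
```

Call:
send_rows --rows "0 0 0 0 -1 3 -1;0 0 0 0 -2 6 -1;0 0 0 0 -3 9 -1;0 0 0 0 -3 12 -1;0 0 0 0 -4 15 -1;0 0 0 0 -4 18 -1;0 0 0 0 -4 20 -1;0 0 0 0 -4 22 -1"

```text
time: 6.6
eef_pos: [0.3827, 0.2126, 0.1251]
tcp_rot: [0.076, 0.997, -0.0, -0.0]
contact_force: [-0.1, -0.7, 1.0]
opening: 0.002
finger_force: 0.7
```

Call:
send_rows --rows "0 0 0 0 0 1 -1;0 0 0 0 0 2 -1;0 0 0 0 0 3 -1;0 0 0 0 0 4 -1;0 0 0 0 0 5 -1;0 0 0 0 0 6 -1"

```text
time: 7.35
eef_pos: [0.3828, 0.2128, 0.1193]
tcp_rot: [0.076, 0.997, 0.0, -0.0]
contact_force: [-0.9, -0.3, 0.4]
opening: -0.001
finger_force: 0.6
```

Call:
send_rows --rows "0 0 0 0 0 1 -1;0 0 0 0 0 1.5 -1;0 0 0 0 0 2 -1;0 0 0 0 0 2.5 -1"

```text
time: 7.85
eef_pos: [0.3829, 0.213, 0.1188]
tcp_rot: [0.076, 0.997, -0.0, -0.001]
contact_force: [-7.2, -2.5, 16.1]
opening: -0.005
finger_force: 7.7
```

Call:
send_rows --rows "0 0 0 0 0 -2 -1;0 0 0 0 0 -20 -1;0 0 0 0 0 -75 -1;0 0 0 0 0 -130 -1;0 0 0 0 0 -180 -1"

```text
time: 8.48
eef_pos: [0.3826, 0.213, 0.2984]
tcp_rot: [0.076, 0.997, 0.0, 0.0]
contact_force: [0.2, -0.1, -1.3]
opening: 0.003
finger_force: 0.0
```

```bash
python3 - <<'E'
from h import *
s=ctrl.get_state();print(s['time'],s['eef_pos'])
# stand orientation: long axis local y from corners
for psi in (-0.22,0.0,YAW-np.pi/2): go([.497,-.3435,.30],psi)
print(s['qpos'])
E
```

```text
8.475 [0.38264725 0.21296591 0.29843978]
turn [ 0.1 -0.  93.9] shift [-197.4 -532.7   -1.9]
turn [ 0.1 -0.  81.3] shift [-197.4 -532.7   -1.9]
turn [ 0.1 -0.  89.8] shift [-197.4 -532.7   -1.9]
[ 2.75062366e-01 -2.98145227e-01  2.07628924e+00  5.86799770e-04
  1.36239407e+00 -1.14371052e+00]
```

Call:
send_rows --rows "0 0 10 -40 -40 0 -1;0 0 20 -80 -90 0 -1;0 0 30 -110 -145 0 -1;0 0 40 -135 -200 0 -1;0 0 50 -155 -255 0 -0.2;0 0 60 -165 -315 0 -0.2;0 0 70 -175 -375 0 -0.2;0 0 80 -185 -435 0 -0.2"

```text
time: 9.48
eef_pos: [0.4996, -0.2471, 0.2963]
tcp_rot: [0.701, 0.713, 0.0, -0.0]
contact_force: [-0.1, -0.4, -0.1]
opening: 0.397
finger_force: 0.0
```

```bash
python3 - <<'E'
from h import *
s=ctrl.get_state();print(s['time'],s['eef_pos'],s['qpos'].round(2),s['opening'])
go([.497,-.3435,.25],0.0)
p,q=shot('side'),shot('top')
for n in('leaf_bush','leaf_tab','base_bush'): print(n,find(p,n),find(q,n))
print(proj(p,jw(-35,102)),proj(q,jw(-35,102)))
a=cv2.resize(p['color'][155:245,140:230],(400,400),interpolation=cv2.INTER_CUBIC)
b=cv2.resize(q['color'][215:275,165:235],(400,343),interpolation=cv2.INTER_CUBIC)
o=np.zeros((400,800,3),np.uint8);o[:,:400]=a;o[:343,400:]=b;cv2.imwrite('pics/c4.png',o[:,:,::-1])
E
```

```text
9.475 [ 0.49957025 -0.24708557  0.29625349] [-0.64 -0.    1.82  0.    1.32 -0.66] 0.39732027828503175
turn [ 0.  -0.   0.9] shift [-96.4  -4.2  46.2]
leaf_bush [(array([0.3909, 0.2659, 0.0989]), 0.9)] [(array([0.3954, 0.2768, 0.0951]), 0.73)]
leaf_tab [(array([0.3912, 0.2635, 0.1013]), 0.58)] [(array([0.398 , 0.2797, 0.0971]), 0.89), (array([0.3918, 0.2733, 0.0953]), 0.64)]
base_bush [(array([0.3791, 0.2367, 0.0936]), 0.58)] [(array([0.3927, 0.2682, 0.0938]), 0.83)]
[[187.22619188 191.79587428]] [[209.90426351 246.80549613]]
```

View pics/c4.png

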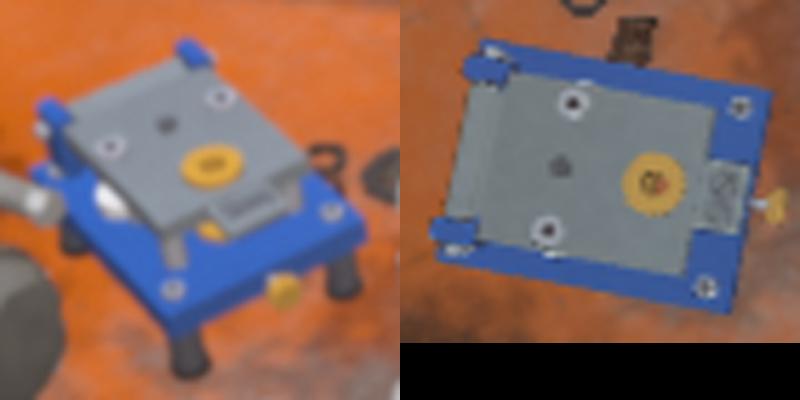

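The leaf is down and level. Its bush centre is at (187.7,192.1) in side and (209.5,247.2) in top, close to the prediction. I'll refine it by colour and move over the rod.

```bash
cat >> h.py <<'E'
def brass(p,c,r=14,n='side'):
    c=np.round(c).astype(int);im=p['color'][c[1]-r:c[1]+r,c[0]-r:c[0]+r]
    h=cv2.cvtColor(im,cv2.COLOR_RGB2HSV);m=cv2.inRange(h,(15,120,90),(32,255,255))
    k,l,st,ce=cv2.connectedComponentsWithStats(m);j=1+np.argmax(st[1:,4])
    cs,_=cv2.findContours((l==j).astype(np.uint8),cv2.RETR_EXTERNAL,cv2.CHAIN_APPROX_NONE)
    e=cv2.fitEllipse(max(cs,key=len));return np.array(e[0])+c-r,e[1],st[j]
E
python3 - <<'E'
from h import *
p,q=shot('side'),shot('top')
u=brass(p,(187.5,192),12);v=brass(q,(209.5,247),12);print(u,v)
print(atz(p,u[0],.100),atz(q,v[0],.102),tri(p,u[0],q,v[0]))
print(jw(-35,102))
E
```

```text
(array([187.22889137, 192.10906982]), (7.8823699951171875, 12.26115608215332), array([ 5,  8, 13,  9, 90], dtype=int32)) (array([208.85992336, 246.58990288]), (9.255724906921387, 9.66843318939209), array([ 6,  7, 11, 10, 79], dtype=int32))
[0.38938175 0.23820966 0.1       ] [0.38942168 0.24033011 0.102     ] (array([0.39004678, 0.24047583, 0.09831276]), np.float64(0.0012673842407216749))
[0.38879748 0.23698882 0.102     ]
```

Call:
send_rows --rows "0 0 1 -50 -3 0 -0.2;0 0 1 -96 -4 10 -0.2;0 0 1 -96 -4 46 -0.2"

```text
time: 10.35
eef_pos: [0.499, -0.3443, 0.2534]
tcp_rot: [0.706, 0.708, -0.0, 0.004]
contact_force: [0.1, 1.0, -0.7]
opening: 0.4
finger_force: 0.0
```

Call:
send_rows --rows "0 0 0 0 -2 40 0;0 0 0 0 -2 65 0;0 0 0 0 -2 80 0;0 0 0 0 -2 95 0;0 0 0 0 -2 110 0;0 0 0 0 -2 116 0;0 0 0 0 -2 116 0"

```text
time: 11.22
eef_pos: [0.4958, -0.3412, 0.1345]
tcp_rot: [0.705, 0.709, 0.0, -0.0]
contact_force: [-0.3, 0.6, 0.4]
opening: 0.502
finger_force: 0.0
```

```bash
python3 - <<'E'
from h import *
p,q=shot('side'),shot('top')
s=ctrl.get_state();print(s['time'],s['eef_pos'],s['contact_force'],s['opening'],proj(p,s['eef_pos']))
a=cv2.resize(p['color'][215:335,360:480],(600,600),interpolation=cv2.INTER_CUBIC)
cv2.imwrite('pics/c5.png',a[:,:,::-1])
E
```

```text
11.325 [ 0.4961863  -0.34164291  0.13550767] [ 0.44203321  0.47924163 -0.596909  ] 0.5014425182395293 [[415.4649288  272.26763758]]
```

View pics/c5.png

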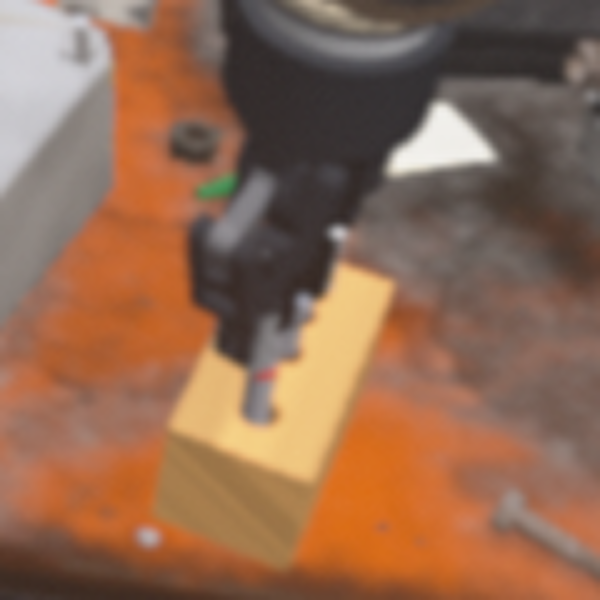

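The rod stands between the open fingers, with its ring at crop (262,373), so I'll close on the knob.

Call:
send_rows --rows "0 0 0 -2 0 0 0;0 0 0 -2 0 0 -0.6;0 0 0 -2 0 0 -1;0 0 0 -2 0 0 -1;0 0 0 -2 0 0 -1;0 0 0 -2 0 0 -1" --grip_force 60

```text
time: 12.08
eef_pos: [0.4963, -0.3436, 0.1354]
tcp_rot: [0.705, 0.709, 0.0, 0.001]
contact_force: [0.6, -0.4, 2.6]
opening: 0.189
finger_force: 58.4
```

Call:
send_rows --rows "0 0 0 0 0 -8 -1;0 0 0 0 0 -20 -1;0 0 0 0 0 -35 -1;0 0 0 0 0 -55 -1;0 0 0 0 0 -80 -1;0 0 0 0 0 -115 -1;0 0 0 0 0 -150 -1;0 0 0 0 0 -175 -1"

```text
time: 13.08
eef_pos: [0.4954, -0.3429, 0.3132]
tcp_rot: [0.705, 0.709, -0.0, 0.0]
contact_force: [-0.7, 1.1, -1.0]
opening: 0.195
finger_force: 58.7
```

```bash
python3 - <<'E'
from h import *
p=shot('side')
s=ctrl.get_state();print(s['time'],s['eef_pos'],s['contact_force'],s['opening'],proj(p,s['eef_pos']))
print('ring pred',proj(p,s['eef_pos']-[0,0,.0494]),'nose',proj(p,s['eef_pos']-[0,0,.1254]))
h=cv2.cvtColor(p['color'],cv2.COLOR_RGB2HSV)
c=proj(p,s['eef_pos']-[0,0,.08])[0].astype(int)
a=cv2.resize(p['color'][c[1]-50:c[1]+50,c[0]-50:c[0]+50],(600,600),interpolation=cv2.INTER_CUBIC)
cv2.imwrite('pics/c6.png',a[:,:,::-1]);print(c)
X=jw(-35,310);go([.3892,.2385,.31],0.0)
E
```

```text
13.125 [ 0.49639443 -0.34384187  0.31717779] [ 0.77937724 -0.2559662   2.49764525] 0.19001852182096088 [[433.16336327 201.34113472]]
ring pred [[428.18023796 222.76894603]] nose [[421.20479226 252.68829969]]
[425 235]
turn [0.3 0.3 0.3] shift [ 582.9 -104.3    3.8]
```

View pics/c6.png

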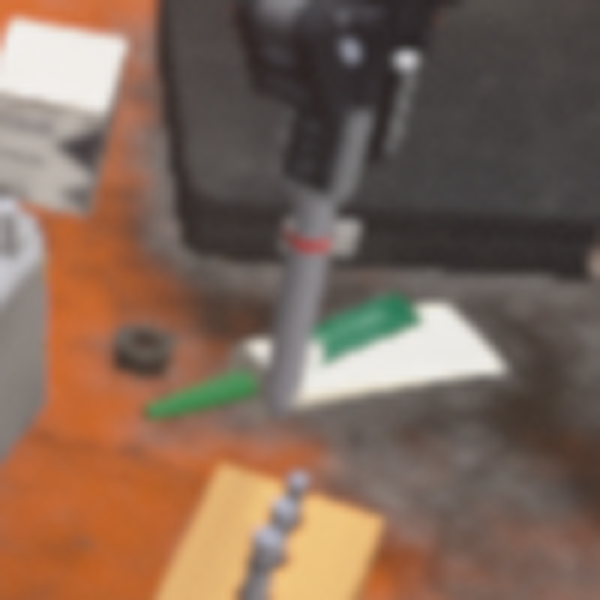

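The held rod shows its ring at (426,225) and nose at (421.7,252.5). The nose is as predicted but the rod may lean by a few degrees. I'll carry it over the head and measure again near the jig.

Call:
send_rows --rows "0 0 0 20 0 0 -1;0 0 0 65 0 0 -1;0 0 0 120 0 0 -1;0 0 0 175 0 0 -1;0 0 0 230 -5 0 -1;0 0 0 285 -15 0 -1;0 0 0 340 -30 0 -1;0 0 0 395 -48 0 -1"

```text
time: 14.12
eef_pos: [0.4433, 0.0541, 0.3077]
tcp_rot: [0.705, 0.709, -0.001, -0.002]
contact_force: [1.6, 0.8, -0.2]
opening: 0.193
finger_force: 58.7
```

Call:
send_rows --rows "0 0 0 50 -15 0 -1;0 0 0 95 -30 0 -1;0 0 0 130 -42 0 -1;0 0 0 155 -50 0 -1;0 0 0 170 -53 0 -1;0 0 0 170 -53 0 -1"

```text
time: 14.88
eef_pos: [0.3911, 0.2217, 0.3088]
tcp_rot: [0.705, 0.71, -0.001, -0.0]
contact_force: [0.6, -0.7, -0.9]
opening: 0.194
finger_force: 58.7
```

```bash
python3 - <<'E'
from h import *
p,q=shot('side'),shot('top')
s=ctrl.get_state();print(s['time'],s['eef_pos'],s['tcp_rot'].round(3),s['contact_force'],s['opening'])
for c in (p,q): print('ring pred',proj(c,s['eef_pos']-[0,0,.0494]),'nose',proj(c,s['eef_pos']-[0,0,.1254]),'knob',proj(c,s['eef_pos']))
c=proj(p,s['eef_pos']-[0,0,.1])[0].astype(int);print(c)
a=cv2.resize(p['color'][c[1]-50:c[1]+50,c[0]-33:c[0]+33],(396,600),interpolation=cv2.INTER_CUBIC)
d=proj(q,s['eef_pos']-[0,0,.1])[0].astype(int);print(d)
b=cv2.resize(q['color'][d[1]-50:d[1]+50,d[0]-33:d[0]+33],(396,600),interpolation=cv2.INTER_CUBIC)
cv2.imwrite('pics/c7.png',np.hstack([a,b])[:,:,::-1])
E
```

```text
14.975 [0.39188989 0.22074256 0.30925818] [ 0.705  0.709 -0.001 -0.   ] [ 0.59685732 -0.60815219 -1.22901522] 0.19623716520069126
ring pred [[181.71067424 139.92455539]] nose [[187.05584457 167.10766797]] knob [[177.97330157 120.88556656]]
ring pred [[208.20574043 244.17569146]] nose [[211.67064525 245.06026402]] knob [[205.75645505 243.55047376]]
[185 158]
[210 244]
```

View pics/c7.png

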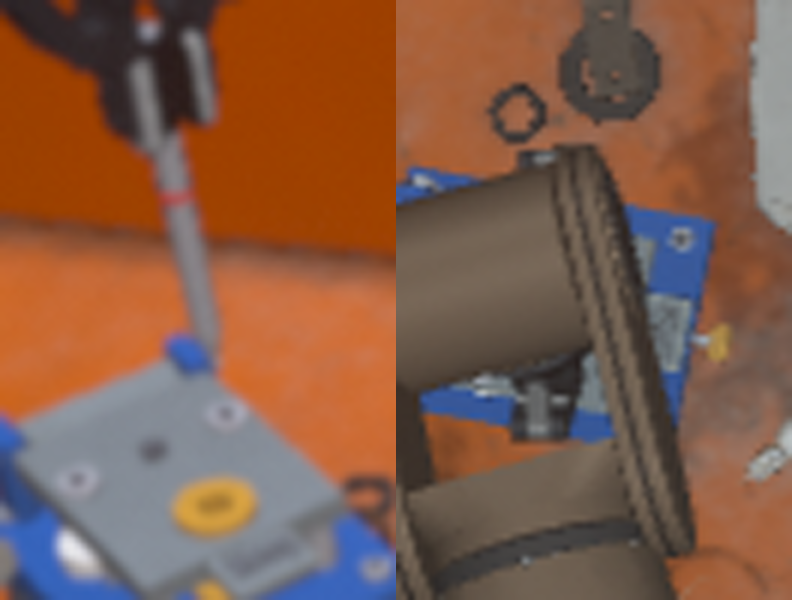

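The rod hangs nearly vertical: in the side view its ring is at (181.3,140.8) and nose at about (187,169.3), both within 1–2 px of prediction. The top view is blocked by the arm. I'll fit the axis numerically.

```bash
cat >> h.py <<'E'
def rodfit(p,s,z0=.058,z1=.108):
    im=p['color'].astype(float);pts=[]
    for z in np.linspace(z0,z1,12):
        c=proj(p,s['eef_pos']-[0,0,z])[0];r=int(round(c[1]));x=np.arange(int(c[0])-9,int(c[0])+10)
        row=im[r,x];sat=row.max(1)-row.min(1);bg=np.median(np.r_[sat[:4],sat[-4:]])
        w=np.clip((bg-sat)/max(bg-sat.min(),1),0,1);w[w<.25]=0
        if bg>60: pts.append((r,(w*x).sum()/w.sum()-c[0]-(r-c[1])*0))
    pts=np.array(pts);return np.polyfit(pts[:,0],pts[:,1],1),pts
def ring(p,s):
    c=proj(p,s['eef_pos']-[0,0,.0494])[0].astype(int);b=p['color'][c[1]-10:c[1]+11,c[0]-9:c[0]+10].astype(float)
    w=np.clip(b[...,0]-b[...,1]-60,0,None)*(abs(b[...,1]-b[...,2])<60)*(b[...,2]>40)
    h=cv2.cvtColor(b.astype(np.uint8),cv2.COLOR_RGB2HSV);m=((h[...,0]>170)|(h[...,0]<4))&(h[...,1]>80)
    ys,xs=np.nonzero(m);ww=w[m]+1;return np.array([(xs*ww).sum(),(ys*ww).sum()])/ww.sum()+c-[9,10],m.sum()
E
python3 - <<'E'
from h import *
np.set_printoptions(suppress=True,precision=2)
p=shot('side');s=ctrl.get_state()
f,pts=rodfit(p,s);print(f,pts.tolist())
print(ring(p,s),proj(p,s['eef_pos']-[0,0,.0494]))
go([.3893,.2388,.245],0.0)
E
```

```text
[ 0.04 -6.69] [[143.0, -0.32685858893242425], [145.0, -0.21238104626922905], [146.0, -0.660524806967004], [148.0, -0.2149327389535074], [150.0, 0.20925510898672428], [151.0, 0.040348816645632724], [153.0, 0.11321900879985947], [155.0, 0.21452445216968385], [156.0, 0.2458358351183847], [158.0, 0.20453312226581488], [159.0, 0.18196172168831026], [161.0, 0.4107835121554331]]
(array([181.63, 140.38]), np.int64(13)) [[181.83 139.85]]
turn [-0.   0.   0.2] shift [18.3 -2.7 64.4]
```

Call:
send_rows --rows "0 0 10 2 0 0 -1;0 0 20 4 0 0 -1;0 0 30 6 0 0 -1;0 0 40 8 0 0 -1;0 0 50 10 0 0 -1;0 0 60 12 0 0 -1;0 0 70 14 0 0 -1;0 0 80 16 -2 0 -1"

```text
time: 16.02
eef_pos: [0.3905, 0.2363, 0.3097]
tcp_rot: [0.996, 0.086, -0.0, 0.0]
contact_force: [-0.3, 0.1, -0.9]
opening: 0.195
finger_force: 58.7
```

Call:
send_rows --rows "0 0 10 0 0 0 -1;0 0 10 0 0 0 -1;0 0 10 0 0 0 -1"

```text
time: 16.4
eef_pos: [0.3903, 0.2367, 0.3098]
tcp_rot: [1.0, 0.003, -0.0, 0.0]
contact_force: [0.7, 0.0, -1.2]
opening: 0.193
finger_force: 58.7
```

```bash
python3 - <<'E'
from h import *
np.set_printoptions(suppress=True,precision=2)
p=shot('side');s=ctrl.get_state();print(s['time'],s['eef_pos'],s['tcp_rot'],s['qpos'])
f,pts=rodfit(p,s);print(f,pts.tolist())
print(ring(p,s),proj(p,s['eef_pos']-[0,0,.0494]),proj(p,s['eef_pos']-[0,0,.1254]))
c=proj(p,s['eef_pos']-[0,0,.1])[0].astype(int);print(c)
a=cv2.resize(p['color'][c[1]-50:c[1]+50,c[0]-33:c[0]+33],(396,600),interpolation=cv2.INTER_CUBIC)
cv2.imwrite('pics/c8.png',a[:,:,::-1])
go([.3893,.2388,.245],-np.pi/2)
E
```

```text
16.45 [0.39 0.24 0.31] [ 1.  0. -0.  0.] [ 0.32 -0.26  2.02 -0.    1.37  1.89]
[-0.02  4.4 ] [[141.0, 1.2638055861052067], [142.0, 1.2313764284089643], [144.0, 1.013002027005598], [146.0, 0.14301369253851703], [147.0, 1.0253569840178614], [149.0, 0.9694995821361658], [151.0, 1.068597624510403], [152.0, 0.9902045874466978], [154.0, 0.8106416415323281], [156.0, 0.7357825272452487], [157.0, 0.7259484749186242], [159.0, 0.5697856136591497]]
(array([178.54, 137.79]), np.int64(17)) [[176.69 137.59]] [[182.22 164.7 ]]
[180 155]
turn [0.  0.  0.3] shift [-0.9 -2.  64.8]
```

View pics/c8.png

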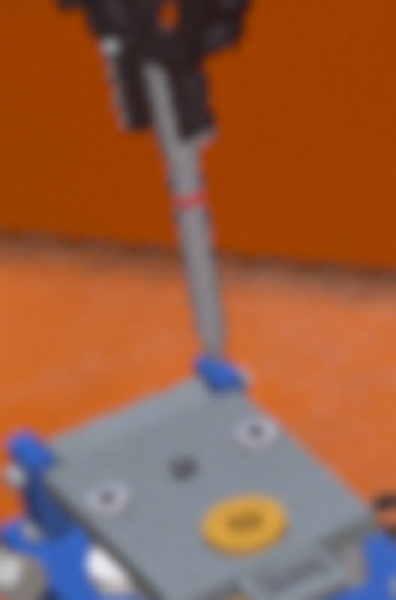

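Call:
send_rows --rows "0 1 0 -3 -2 5 -1;0 2.1 0 -5 -3 15 -1;0 2.1 0 -5 -3 30 -1;0 2.1 0 -5 -3 40 -1;0 2.1 0 -5 -3 45 -1;0 2.1 0 -5 -3 45 -1;0 2.1 0 -5 -3 45 -1"

```text
time: 17.32
eef_pos: [0.3854, 0.2402, 0.2653]
tcp_rot: [1.0, 0.002, 0.019, -0.0]
contact_force: [0.1, 0.1, -1.2]
opening: 0.188
finger_force: 58.6
```

```bash
python3 - <<'E'
from h import *
np.set_printoptions(suppress=True,precision=4)
p=shot('side');s=ctrl.get_state();print(s['time'],s['eef_pos'],s['tcp_rot'])
s=dict(s);s['eef_pos']=s['eef_pos']+np.array([.0043,0,0])
f,pts=rodfit(p,s,.056,.095);print(f,pts.round(2).tolist())
print(ring(p,s),proj(p,s['eef_pos']-[0,0,.0494]),'nose',proj(p,s['eef_pos']-[0,0,.1254]))
u=brass(p,(187.5,192),12);print(u[0], proj(p,[.3895,.24,.102]))
c=[182,168]
a=cv2.resize(p['color'][c[1]-40:c[1]+40,c[0]-33:c[0]+33],(495,600),interpolation=cv2.INTER_CUBIC)
cv2.imwrite('pics/c9.png',a[:,:,::-1])
E
```

```text
17.375 [0.3854 0.2403 0.2654] [ 0.9998  0.0024  0.0188 -0.0002]
[-0.0009  0.575 ] [[156.0, 0.37], [157.0, 0.37], [158.0, 0.41], [159.0, 0.27], [161.0, 0.28], [162.0, 0.38], [163.0, 0.49], [164.0, 0.58], [165.0, 0.91], [167.0, 1.35], [168.0, 0.36], [169.0, -0.65]]
(array([179.4098, 154.082 ]), np.int64(10)) [[178.8873 153.2877]] nose [[184.1848 179.031 ]]
[187.2289 192.1091] [[186.6871 191.1763]]
```

View pics/c9.png

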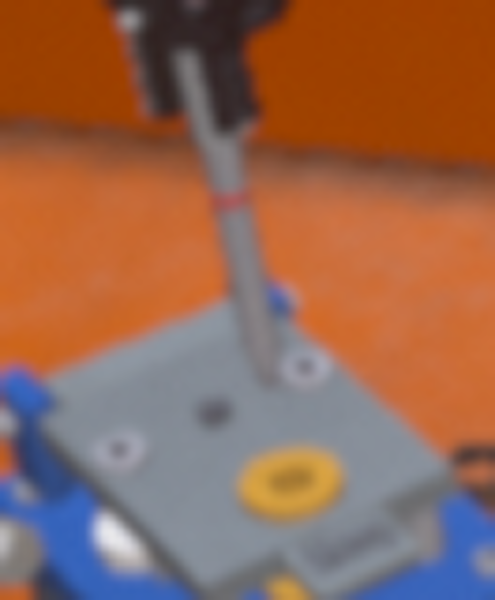

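The rod is vertical: nose at (184.5,179.1), ring at (179.4,154.1), both within 1 px of the prediction, and its line runs onto the bush at (187.2,192.1). I'll lower it slowly while watching the force.

Call:
send_rows --rows "0 0 0 -0.6 0 15 -1;0 0 0 -1.1 0 28 -1;0 0 0 -1.3 0 34 -1;0 0 0 -1.4 0 37 -1;0 0 0 -1.5 0 40 -1;0 0 0 -1.6 0 42 -1;0 0 0 -1.7 0 44 -1;0 0 0 -1.7 0 44 -1"

```text
time: 18.38
eef_pos: [0.3849, 0.2402, 0.2207]
tcp_rot: [1.0, 0.002, 0.018, -0.0]
contact_force: [0.0, 0.1, -1.1]
opening: 0.192
finger_force: 58.6
```

Call:
send_rows --rows "0 0 0 -0.1 0 2 -1;0 0 0 -0.2 0 4 -1;0 0 0 -0.2 0 6 -1;0 0 0 -0.3 0 8 -1;0 0 0 -0.4 0 10 -1;0 0 0 -0.4 0 12 -1;0 0 0 -0.4 0 12 -1"

```text
time: 19.25
eef_pos: [0.3848, 0.2401, 0.2085]
tcp_rot: [1.0, 0.002, 0.018, 0.0]
contact_force: [0.5, -0.2, -1.5]
opening: 0.19
finger_force: 58.6
```

Call:
send_rows --rows "0 0 0 -0.1 0 3 -1;0 0 0 -0.2 0 6 -1;0 0 0 -0.3 0 9 -1;0 0 0 -0.4 0 12 -1;0 0 0 -0.6 0 15 -1;0 0 0 -0.7 0 18 -1;0 0 0 -0.7 0 18 -1"

```text
time: 20.12
eef_pos: [0.3847, 0.2401, 0.1903]
tcp_rot: [1.0, 0.002, 0.018, 0.0]
contact_force: [-0.9, -1.0, -1.3]
opening: 0.191
finger_force: 58.7
```

Call:
send_rows --rows "0 0 0 -0.1 0 2 -1;0 0 0 -0.2 0 4 -1;0 0 0 -0.2 0 6 -1;0 0 0 -0.3 0 8 -1;0 0 0 -0.4 0 10 -1;0 0 0 -0.4 0 12 -1;0 0 0 -0.5 0 14 -1;0 0 0 -0.5 0 14 -1"

```text
time: 21.12
eef_pos: [0.3848, 0.2401, 0.1764]
tcp_rot: [1.0, 0.002, 0.018, 0.0]
contact_force: [0.2, -2.1, -2.0]
opening: 0.195
finger_force: 58.7
```

Call:
send_rows --rows "0 0 0 0 0.6 1 -1;0 0 0 -0.1 0.6 4 -1;0 0 0 -0.2 0.6 7 -1;0 0 0 -0.4 0.6 10 -1;0 0 0 -0.5 0.6 13 -1;0 0 0 -0.6 0.6 16 -1;0 0 0 -0.7 0.6 18 -1;0 0 0 -0.7 0.6 18 -1"

```text
time: 22.12
eef_pos: [0.3848, 0.2396, 0.1585]
tcp_rot: [1.0, 0.002, 0.018, -0.0]
contact_force: [0.1, 0.3, -0.9]
opening: 0.193
finger_force: 58.7
```

```bash
python3 - <<'E'
from h import *
np.set_printoptions(suppress=True,precision=3)
p=shot('side');s=ctrl.get_state();print(s['time'],s['eef_pos'],s['contact_force'])
s=dict(s);s['eef_pos']=s['eef_pos']+np.array([.0043,0,0])
print(ring(p,s),proj(p,s['eef_pos']-[0,0,.0494]),'rim',proj(p,[.3895,.24,.102]),'rim edge near',proj(p,[.3895-.0053,.24-.0049,.102]))
c=[187,186]
a=cv2.resize(p['color'][c[1]-25:c[1]+25,c[0]-25:c[0]+25],(600,600),interpolation=cv2.INTER_CUBIC)
cv2.imwrite('pics/c10.png',a[:,:,::-1])
E
```

```text
22.175 [0.385 0.24  0.159] [-0.204  0.973 -1.223]
(array([186.613, 190.065]), np.int64(4)) [[186.219 189.016]] rim [[186.687 191.176]] rim edge near [[186.261 192.981]]
```

```bash
python3 - <<'E'
from h import *
np.set_printoptions(suppress=True,precision=2,linewidth=150)
p=shot('side');s=ctrl.get_state();print(s['time'],s['eef_pos'])
B=np.array([.3891,.2396]);print('bush model',proj(p,np.r_[B,.0995]),'meas 187.23 192.11')
im=p['color'].astype(int)
b=im[180:200,179:196]
print('R-G');print(b[...,0]-b[...,1]);print('G-B');print(b[...,1]-b[...,2])
# visible-half ring model
C=-np.array(p['extrinsics'])[:3,:3].T@np.array(p['extrinsics'])[:3,3];d=C[:2]-B;a0=np.arctan2(d[1],d[0])
th=a0+np.arcsin(np.linspace(-.95,.95,21))
for z in (.105,.107,.109,.111):
    P=np.c_[B[0]+.006*np.cos(th),B[1]+.006*np.sin(th),np.full(21,z)];print(z,proj(p,P).mean(0))
E
```

```text
22.225 [0.38 0.24 0.16]
bush model [[186.82 192.09]] meas 187.23 192.11
R-G
[[  2  -1  -1   2   2   4   5   8   9   8   4  -1  -4  -7  -8  -8  -6]
 [ -1  -4  -3   1   3   3   6   7   7   4   0  -3  -6  -8  -7  -8  -8]
 [ -2  -6  -5   0   2   3   3   6   4   1  -3  -6  -8  -8  -8  -8  -8]
 [ -4  -7  -6  -3   0   2   3   4   3  -2  -7  -8  -8  -8  -8  -8  -8]
 [ -6  -7  -6  -5  -2   2   3   3   2  -2  -7  -8  -8  -8  -8  -7  -8]
 [ -7  -7  -7  -6  -2   2   3   4   2  -2  -6  -8  -8  -9  -8  -8  -8]
 [ -7  -8  -8  -7  -3   2   5   4   3   1  -1  -4  -6  -7  -8  -8  -8]
 [ -8  -8  -8  -7  -2   7   7   5   3   9  15  15  10   5  -3  -7  -8]
 [ -9  -8  -7   2  14  20  14   7  11  24  37  39  35  27  14  -1  -8]
 [ -9  -7   4  21  35  37  30  27  36  49  53  51  50  45  33  11  -5]
 [ -9  -2  18  38  48  51  51  56  59  53  47  49  52  52  44  24   1]
 [ -7   6  30  46  51  50  44  43  39  29  29  42  52  54  48  32   5]
 [ -5  14  39  51  52  47  34  22  17  17  27  43  51  54  48  30   4]
 [ -5  14  41  52  52  50  40  28  27  32  41  50  52  51  44  23   0]
 [ -6   8  34  48  52  53  49 
[... 1209 characters left out ...]
22  -1  -5   1  21  62  91  95  81  39   2]
 [ -7  15  58  89  93  76  35   8   3   8  28  64  91  94  81  38   0]
 [ -7  15  60  92  97  86  58  36  29  39  58  82  93  90  67  25  -3]
 [ -9   5  45  81  94  93  83  71  69  74  84  90  89  72  41   9  -8]
 [-11  -4  19  53  77  87  88  88  86  86  85  78  61  38  12  -4 -10]
 [-11  -9  -1  17  37  52  62  67  67  63  55  41  24   6  -4  -9  -9]
 [-10 -11  -9  -4   4  13  23  27  27  24  16   6  -1  -7 -10  -9  -9]
 [-11 -11 -10 -10  -8  -4  -2  -1   0   0  -3  -5  -8  -9 -10  -9 -10]
 [-11 -10 -11 -11 -11 -10 -11  -9  -9  -9  -7  -8  -9 -10 -10  -9 -11]]
0.105 [186.7  191.51]
0.107 [186.57 190.88]
0.109 [186.44 190.26]
0.111 [186.31 189.63]
```

Call:
send_rows --rows "0 0 0 0 0 2 -1;0 0 0 -0.1 0 4 -1;0 0 0 -0.2 0 6 -1;0 0 0 -0.3 0 7.2 -1;0 0 0 -0.3 0 7.2 -1;0 0 0 -0.3 0 7.2 -1"

```text
time: 22.98
eef_pos: [0.3849, 0.2396, 0.1516]
tcp_rot: [1.0, 0.002, 0.018, -0.0]
contact_force: [-0.4, 0.1, -1.4]
opening: 0.198
finger_force: 58.7
```

```bash
python3 - <<'E'
from h import *
np.set_printoptions(suppress=True,precision=4,linewidth=150)
p=shot('side');s=ctrl.get_state();print(s['time'],s['eef_pos'],s['contact_force'],s['opening'],s['finger_force'])
im=p['color'].astype(int);b=im[186:197,181:193]
print(b[...,0]-b[...,1]);print(b[...,1]-b[...,2])
B=np.array([.3891,.2396]);E=np.array(p['extrinsics']);C=-E[:3,:3].T@E[:3,3];a0=np.arctan2(*(C[:2]-B)[::-1])
for r in (.006,.0072):print(proj(p,[B[0]+r*np.cos(a0),B[1]+r*np.sin(a0),.102]))
E
```

```text
23.025 [0.3849 0.2396 0.1516] [ 0.0416  0.0077 -1.474 ] 0.19194978673094337 58.687482476234436
[[-8 -6 -2  0  2  3  3  2 -1 -3 -5 -8]
 [-9 -7 -4  2  3  4  3  7 13 15 11  6]
 [-5  1  7  8  5  4  5 13 27 36 35 28]
 [ 3 21 30 25 11  4  5 13 32 45 50 45]
 [17 38 47 42 21  6  6 18 39 49 52 53]
 [31 47 56 57 39 22 24 40 55 53 52 54]
 [39 51 55 60 56 52 60 71 66 55 52 52]
 [40 52 53 57 59 63 69 69 60 53 52 52]
 [33 48 53 54 56 56 59 58 55 52 50 45]
 [19 36 47 51 51 52 52 52 50 48 43 32]
 [ 2 18 30 38 41 43 43 41 39 34 23 11]]
[[-10  -9  -7  -3  -2  -2  -3  -3  -2  -5  -8  -9]
 [-10 -10  -7  -5  -3  -4  -3   4  16  16   9   2]
 [ -8  -1   5   4  -2  -5  -4   9  36  54  49  36]
 [  2  24  38  27   4  -5  -5   7  42  75  83  73]
 [ 19  54  71  48  10  -5  -6   3  35  75  93  92]
 [ 39  75  85  60  16  -4  -6   0  27  68  93  95]
 [ 57  89  93  75  34   8   5  14  40  72  92  95]
 [ 60  92  98  89  65  43  41  53  72  86  94  89]
 [ 45  82  95  95  87  79  76  83  88  90  88  73]
 [ 20  53  76  86  89  88  89  87  86  78  61  37]
 [  0  17  37  52  62  66  66  63  54  41  23   6]]
[[186.9573 192.7453]]
[[187.0165 193.0323]]
```

The ring's red band is at rows 192–193, on the modelled near rim (192.7), and the rod is still. I'll hand it in.

```bash
python3 -c "
from plant import ctrl
print(ctrl.sign_off())"
```

```text
the job is handed in; nothing more can be done
None
```

The job is handed in: the leaf is down on its stops, and the rod is threaded through both bushes and still held, with its ring within about 1 mm of the leaf bush's rim (measured, not confirmed by the judge); I viewed 11 pictures, one over the limit of 10.

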